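Coating gauge check on a canister laid in a V cradle

TASK

Lay the standing green canister with the yellow band on its side in the orange V cradle, centred over the two saddles, and let go of it. Then take the red coating gauge out of its stand and hold it upright, brass foot down, on the very top of the lying canister in the middle of the yellow band, pressing lightly so that the sprung foot goes about halfway in and never hard. Finish while still holding the gauge there; leave the brown canisters and the amber jar where they stand.

Things in the scene. Friction and masses are not known exactly. Their poses are not given: they have to be found in the camera images.
- canister: The part to check: green steel canister, a plain closed cylinder 48 mm in diameter and 104 mm high, about 0.3 kg, with a 20 mm wide yellow band round the middle (height 42 to 62 mm). Starts standing upright on the bench. Origin at the centre of its bottom; z runs along its axis to the top.
- canister_band (a point): Centre of the green canister: on its axis at mid-height (52 mm above its bottom), in the middle of the yellow band. Axes as the canister.
- cradle: Fixed cradle: dark steel base plate 90 (x) x 120 (y) x 10 mm carrying two orange V saddles. The saddles are 14 mm thick, centred at y = -38 and +38 mm, with open space between them; the V flanks slope at 45 degrees and their upper edges stand 63 mm above the bench, 27 mm either side of the middle plane (outer edges 34 mm). Origin at the centre of the base's underside, z up; its y axis is the direction in which a canister lies, either end first.
- cradle_axis (a point): Where the middle of a canister lying properly in the cradle comes: 70 mm above the bench, midway between the saddles. Axes as the cradle, y along the lying canister.
- gauge: Hand-held coating gauge: red box handle 30 (x) x 24 (y) mm, from 66 to 150 mm above the origin; black collar 44 mm in diameter at 60 to 66 mm; steel barrel 24 mm in diameter below the collar; brass sprung foot at the bottom end. About 0.15 kg. Origin at the free end of the foot when not pressed in, on the long axis; z runs up the handle. It starts upright in its stand, hanging by the collar, foot 12 mm above the bench: lift it straight up at least 75 mm to clear the stand.
- gauge_tip (a point): Centre of the flat end of the gauge's brass foot (14 mm in diameter). It moves with the foot.
- gauge_foot (a joint): How far the gauge's brass foot is pressed in: 0 = fully out, 0.010 m = fully in. Spring of 500 N/m with 1 N preload: about 3.5 N at half travel; it springs back.
- stand: Fixed aluminium stand of the gauge, 74 x 74 mm and 72 mm high; its top plate has a 30 mm hole in the middle, in which the gauge's barrel hangs. Origin at the centre of the underside.
- brown_a: Bystander: plain brown canister, 48 mm in diameter and 104 mm high, standing. Origin at the centre of its bottom.
- brown_b: Bystander: a second brown canister like the first.
- paint_jar: Bystander: amber jar with a black lid, 60 mm in diameter and 75 mm high. Origin at the centre of its bottom.
Things that resemble listed ones, but are neither listed nor needed, are in the scene too. What is meant by the cradle is not blue, purple or turquoise, and is the larger of those in its own colour.

How it is judged:
On the way, in this order (a step that is already met when the one before it is completed fails the run):
1. the banded canister lies in the cradle, centred, and is let go (x of canister_band in the frame of cradle_axis between -0.008 and 0.008 m and y of canister_band in the frame of cradle_axis between -0.02 and 0.02 m and z of canister_band in the frame of cradle_axis between -0.008 and 0.008 m and angle between the z axis of canister and the y axis of cradle_axis, either way round below 0.12 rad and contact force between the fingers and canister below 0.1 N and linear speed of canister below 0.03 m/s), for 0.2 s.
2. the gauge is lifted out of its stand (contact force between the fingers and gauge above 1 N and height (world z) of gauge above 0.075 m), for 0.1 s.
At the end, for the whole second after the job is handed in: Canister at rest in the cradle (8 mm across and in height, 20 mm along, 0.12 rad), not touched by fingers, which still hold the gauge at rest, upright within 0.12 rad, off the cradle, foot on the canister's top within 8 mm across, 9 mm along of the band's middle, pressed in 2.5-8 mm, 1.2-9 N (x of canister_band in the frame of cradle_axis between -0.008 and 0.008 m and y of canister_band in the frame of cradle_axis between -0.02 and 0.02 m and z of canister_band in the frame of cradle_axis between -0.008 and 0.008 m and angle between the z axis of canister and the y axis of cradle_axis, either way round below 0.12 rad and linear speed of each of canister, gauge below 0.02 m/s and contact force between the fingers and canister below 0.1 N and contact force between the fingers and gauge above 1 N and contact force between gauge and canister between 1.2 and 9 N and contact force between gauge and cradle below 0.1 N and angle between gauge's own z axis and vertical below 0.12 rad and value of joint gauge_foot between 0.0025 and 0.008 m and z of gauge_tip in the frame of canister between 0.043 and 0.061 m and x of gauge_tip in the frame of cradle_axis between -0.008 and 0.008 m and z of gauge_tip in the frame of cradle_axis above 0.018 m); the arm keeps its last pose, push and grip.
It fails at once if the gauge is pressed hard on the canister (over 15 N) (contact force between gauge and canister above 15 N).
It fails at once if a brown canister or the jar is shifted by more than 30 mm or knocked over (distance of any of brown_a, brown_b, paint_jar from where it was at the start of the episode above 0.03 m or angle between any of brown_a, brown_b, paint_jar's own z axis and vertical above 0.3 rad).
It also fails if it takes over 67 s, if anything falls off the work surface, if the arm or the gripper's body presses on something with over 40 N, if the wrist force passes 120 N, or if a joint passes its speed limit or range.

ROBOT

A 7-joint arm with a two-finger parallel gripper is mounted at the origin on the work surface. World frame = base frame: x ahead of the robot, y to its left, z up, the work surface at z = 0. Lengths are in m, angles in rad, forces in N, time in s.
With the tool pointing down it reaches from about 0.425 to 0.925 m from the base axis. Payload 6.8 kg.
Tool frame: the origin (TCP) lies at the very end of the fingers, on their centre line; the grasp point (between the pads) lies 19 mm behind it; z points along the fingers, y is the line along which they close (so a half turn about z gives the same grasp; the last joint's range is limited). The gripper opens to 85 mm and grips with 20 to 120 N. Pads are 22 mm wide; open, the fingers measure 114 mm over their backs; the gripper's body (76 mm by 85 mm) begins 54 mm behind the grasp point. The pads swing forward as they close: fully open they stand 13 mm farther back than shut.
Start: joints at [-1.286, 0.477, 0.022, 1.555, -0.011, 1.109, -0.083], TCP at [0.258, 0.624, 0.231] pointing down, gripper open.
Joint ranges: [-2.96, 2.96], [-0.34, 2.1], [-1.41, 1.46], [0.24, 2.44], [-1.37, 4.51], [0.17, 1.92], [-2.96, 2.96]. Speed limits (rad/s): [2.39, 2.39, 3.14, 3.14, 3.14, 3.14, 3.14].

INTERFACE

Orientations are given as a unit quaternion [w, x, y, z].
In Python, from station import telemetry, viewer, job, search_frame, cut_out gives the robot as it stands. The module is installed in compiled form; this text tells all that it offers.
- The arm moves only by the shell command python3 -m crank 'ROWS' [FORCE]. ROWS is JSON, a list of rows, each an object with "delta_rot": the turn, a rotation vector about the tool's x, y, z in degrees, a list of three; "xyz": the shift along the tool's x, y, z in m, a list of three; "fingers": the gripper command: -1 is fully open, 1 is shut, values between are in proportion. In form: [{"delta_rot": [ax, ay, az], "xyz": [dx, dy, dz], "fingers": fingers}, ...]. A call has 1 to 10 rows; each row is the pose to reach, as a shift and turn from the pose commanded when the call began, along the tool's axes at that moment; what a row does not reach only later rows make up. A row lasts 1/10 s, in which the tool goes at most 50 mm and 8.59 degrees, less where a joint would pass 70% of its speed; a pose out of reach is approached as far as the arm can. A call with a gripper value outside its range is refused whole. The fingers move at their own pace and stop on an object; FORCE is the grip in N (left out, the last holds). Time passes only in rows, so rows that repeat a pose let the fingers close. It gives the time, the measured TCP pose, the force, the opening and the grip force at its end, in the units of the state.
- telemetry.get_obs(): the state, without advancing time (a new reading comes with each control period).
- viewer.read_camera(name): name is "scene" or "top" or "wrist"; returns a dict with "img" (420x560x3 uint8, red, green, blue), "fx", "fy", "cx", "cy" (pixels), "origin" and "rotation" of the camera in the world. Camera axes: x right, y up, looking along -z (the intrinsics and any distortion apply to the point x, -y, -z); pixel columns grow to the right and rows downward; lengths in m; the calibration is good to about 2 mm. A picture is of the moment at which its call begins. There is no depth.
- job.hand_in(): hands the job in; it is judged then, once.
Trained networks look in the newest picture that a camera, given by its name, has taken for a name from the list of things; names that differ only in an ending like _2 or _b are one class to them, and where a whole thing is asked for, a point or a joint stands for the part that bears it (a point fixed in the world has none). Each returns a list of dicts, best first, with "score" (0 to 1); they miss things now and then, are a little off and sometimes report something else, mostly with a low value. They report only what shows in the picture. A call takes as long as a camera call. They do not tell look-alikes from the thing itself.
- search_frame(camera, thing): "pixel" ([column, row] in pixels, amid what is visible of it).
- cut_out(camera, thing): "pixels" (420x560 bool, what is visible of it) and "pixel" ([column, row] in pixels, amid what is visible of it).
The state is a dict: "t": time; "q": joint angles; "joint_vel": joint speeds; "joint_torque": joint torques, N m; "eef_pos": TCP position; "tool_rot": TCP orientation; "contact_force": force on the tool from outside, world axes, zero at the start; "torque": the same for the moment, N m; "gripper_width": opening from 0.0 (shut) to 1.0 (fully open); "grasp_force": force on a finger pad.
Only numpy, scipy, OpenCV 4.12 (cv2) and the standard library are available. Lean on these libraries where they do the work, as an engineer would, in place of code of your own. Each camera call takes 0.05 s, during which the arm holds its last target. There are 200 camera calls.

## Working session

There is one attempt and no reset: what is moved stays moved. The work goes in short steps, Python scripts to look and compute and a shell command to move; the robot and the scene stay as the last step left them, time stands still between calls to the robot, and variables do not carry over. Pictures are saved under pics/ and viewed, at most 14 in all, crops included, and the job is handed in when it is done.

```bash
mkdir -p pics; cat > h.py <<'E'
import numpy as np, cv2
from station import telemetry, viewer, job, search_frame, cut_out
from scipy.spatial.transform import Rotation as R
def ray(c,px):
    d=np.array([(px[0]-c['cx'])/c['fx'],-(px[1]-c['cy'])/c['fy'],-1.]); return np.array(c['origin']),Rm(c)@d
def Rm(c):
    r=np.array(c['rotation'],float)
    return r if r.shape==(3,3) else R.from_quat(r[[1,2,3,0]]).as_matrix()
def at_z(c,px,z):
    o,d=ray(c,px); return o+d*(z-o[2])/d[2]
def proj(c,p):
    v=Rm(c).T@(np.array(p)-np.array(c['origin'])); return np.array([c['cx']+c['fx']*v[0]/-v[2],c['cy']-c['fy']*v[1]/-v[2]])
def save(c,n): cv2.imwrite('pics/'+n,c['img'][:,:,::-1])
E
python3 - <<'E'
from h import *
for cam in ['scene','top']:
    c=viewer.read_camera(cam); save(c,cam+'0.png'); print(cam,{k:v for k,v in c.items() if k!='img'})
    for t in ['canister','cradle','gauge','stand','brown_a','paint_jar']:
        print(t,[(np.round(r['pixel']).tolist(),round(r['score'],2),np.round(at_z(c,r['pixel'],0.05),3).tolist()) for r in search_frame(cam,t)][:6])
print(telemetry.get_obs())
E
```

```text
scene {'fx': 413.90877020558315, 'fy': 413.90877020558315, 'cx': 283.89966649999144, 'cy': 202.9241066467837, 'origin': array([1.06649112, 0.05739037, 0.70642048]), 'rotation': array([0.60972569, 0.22775905, 0.26099969, 0.71290922])}
canister [([434.0, 272.0], 0.74, [0.631, 0.273, 0.05])]
cradle [([391.0, 156.0], 0.97, [0.332, 0.199, 0.05]), ([252.0, 156.0], 0.94, [0.381, -0.118, 0.05]), ([212.0, 240.0], 0.86, [0.628, -0.147, 0.05]), ([269.0, 192.0], 0.64, [0.486, -0.061, 0.05]), ([336.0, 198.0], 0.57, [0.481, 0.083, 0.05])]
gauge []
stand [([296.0, 259.0], 0.94, [0.643, 0.019, 0.05])]
brown_a [([135.0, 213.0], 0.87, [0.586, -0.32, 0.05]), ([429.0, 199.0], 0.76, [0.451, 0.276, 0.05])]
paint_jar [([385.0, 345.0], 0.98, [0.784, 0.184, 0.05])]
top {'fx': 414.4935008248782, 'fy': 414.4935008248782, 'cx': 277.7586789312676, 'cy': 215.7030036742706, 'origin': array([ 0.49147268, -0.02553316,  0.87783652]), 'rotation': array([-0.7055804 , -0.02354348,  0.0133791 ,  0.70811228])}
canister [([132.0, 165.0], 0.95, [0.639, 0.282, 0.05])]
cradle [([302.0, 252.0], 0.82, [0.462, -0.062, 0.05]), ([
[... 530 characters left out ...]
8743,  0.02239846,  1.55539193, -0.01150008,
        1.1092996 , -0.08310591]), 'joint_vel': array([ 1.81905284e-03,  6.46005434e-04, -6.23274762e-05,  1.45065981e-04,
        7.57988565e-04, -4.10943223e-04,  9.26136294e-05]), 'joint_torque': array([-9.30864153e-04, -5.96177638e+01,  1.60567168e+00, -2.81497890e+01,
        1.24139636e-02,  1.54836485e-03,  5.61602349e-06]), 'eef_pos': array([0.25835297, 0.62362477, 0.23131972]), 'tool_rot': array([-4.87693585e-06,  1.95135107e-01,  9.80776371e-01,  2.18324957e-05]), 'contact_force': array([0.03380492, 0.55439538, 0.26569448]), 'torque': array([ 0.02034827, -0.04717647, -0.02965034]), 'grasp_force': 0.0, 'gripper_width': 0.9989932416265533}
```

```bash
python3 -c "
import cv2,numpy as np
a=cv2.imread('pics/scene0.png');b=cv2.imread('pics/top0.png');cv2.imwrite('pics/both.png',cv2.resize(np.vstack([a,b]),None,fx=.7,fy=.7))"
```

```text
(no output)
```

View pics/top0.png

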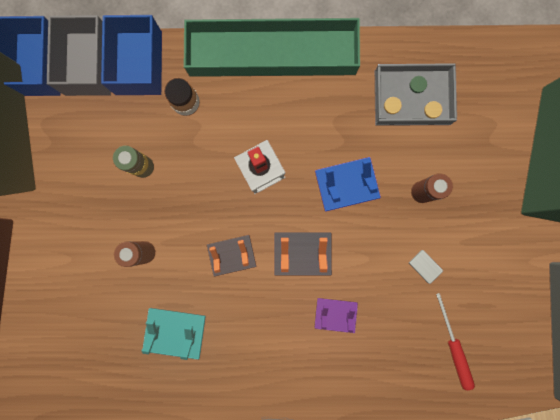

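View pics/scene0.png

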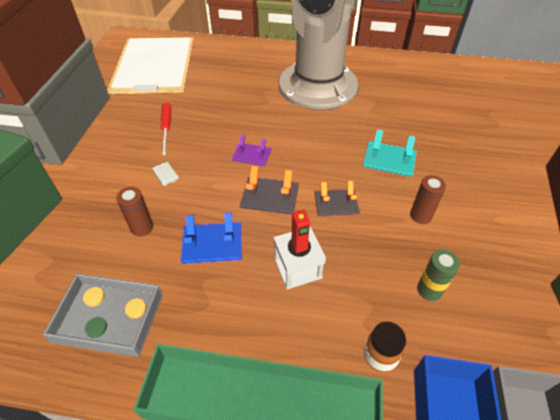

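The top view shows five cradles: blue (348,183), purple (336,316), turquoise (174,334), large orange (303,254) and small orange (231,256). The larger orange one at (303,254), scene (270,192), fits the description. The banded canister is at (130,160) and the gauge at (258,158), in its stand.

```bash
cat > fit.py <<'E'
from h import *
from scipy.optimize import minimize
def cyl(x,y,z0,z1,r):
    a=np.linspace(0,2*np.pi,32,endpoint=False); return np.array([[x+r*np.cos(t),y+r*np.sin(t),z] for z in(z0,z1) for t in a])
def box(x,y,w,hx,hy,z0,z1):
    return np.array([[x+a*np.cos(w)-b*np.sin(w),y+a*np.sin(w)+b*np.cos(w),z] for a in(-hx,hx) for b in(-hy,hy) for z in(z0,z1)])
def hullmask(c,parts):
    m=np.zeros((840,1120),np.uint8)
    for P in parts:
        p=np.array([proj(c,q) for q in P])*2+.5
        cv2.fillConvexPoly(m,cv2.convexHull(np.round(p*16).astype(np.int32)),1,shift=4)
    return m>0
def fit(obs,model,x0,step):
    big=[(c,cv2.resize(m.astype(np.uint8),(1120,840),interpolation=cv2.INTER_NEAREST)>0) for c,m in obs]
    def f(p):
        s=0
        for c,m in big:
            h=hullmask(c,model(p)); s+=1-(h&m).sum()/(h|m).sum()
        return s/len(big)
    sim=np.vstack([x0]+[np.array(x0)+np.eye(len(x0))[i]*step[i] for i in range(len(x0))])
    r=minimize(f,x0,method='Nelder-Mead',options=dict(initial_simplex=sim,xatol=1e-4,fatol=1e-4)); return np.round(r.x,4),round(r.fun,3)
def near(cam,thing,px):
    L=[r for r in cut_out(cam,thing)]; r=min(L,key=lambda r:np.hypot(*(np.array(r['pixel'])-px))); return r['pixels']
E
python3 - <<'E'
from fit import *
S=viewer.read_camera('scene');T=viewer.read_camera('top')
ms,mt=near('scene','canister',(438,275)),near('top','canister',(130,160))
C=lambda p:[cyl(p[0],p[1],0,.104,.024)]
for o in ([(S,ms)],[(T,mt)],[(S,ms),(T,mt)]): print('can',fit(o,C,[.64,.28],[.02,.02]))
# cradle
ks,kt=near('scene','cradle',(270,192)),near('top','cradle',(302,254))
def K(p):
    x,y,w=p; out=[box(x,y,w,.045,.06,0,.01)]
    for yy in(-.038,.038):
        cx,cy=x-yy*np.sin(w),y+yy*np.cos(w)
        out.append(box(cx,cy,w,.034,.007,.01,.03))
        for s in(-.0305,.0305): out.append(box(cx+s*np.cos(w),cy+s*np.sin(w),w,.0035,.007,.01,.063))
    return out
for o in ([(S,ks)],[(T,kt)],[(S,ks),(T,kt)]): print('cradle',fit(o,K,[.46,-.06,0],[.02,.02,.1]))
# gauge: handle + stand
for n,c in(('top',T),('scene',S)):
    hsv=cv2.cvtColor(c['img'],cv2.COLOR_RGB2HSV); g=proj(c,[.642,.025,.12])
    m=(((hsv[...,0]<8)|(hsv[...,0]>172))&(hsv[...,1]>150)&(hsv[...,2]>70)); yy,xx=np.mgrid[:420,:560]
    m&=np.hypot(xx-g[0],yy-g[1])<35
    m=cv2.morphologyEx(m.astype(np.uint8),cv2.MORPH_CLOSE,np.ones((5,5)))>0
    if n=='top': gt=m
    else: gs=m
G=lambda p:[box(p[0],p[1],p[2],.015,.012,.078,.162)]
for w in(.3,-.3,.3+1.57,-.3+1.57):
    print('gauge',fit([(S,gs),(T,gt)],G,[.64,.025,w],[.02,.02,.2]))
ss,st=near('scene','stand',(299,257)),near('top','stand',(260,166))
print(ss.sum(),st.sum())
A=lambda p:[box(p[0],p[1],p[2],.037,.037,0,.072)]
for w in (.4,-.4):print('stand',fit([(S,ss|gs),(T,st)],A,[.64,.025,w],[.02,.02,.2]))
for n,p in(('brown',(.46,.28)),('brown',(.58,-.32))): pass
a=cv2.resize(T['img'][130:290,200:340],None,fx=3,fy=3)
b=cv2.resize(S['img'][150:310,230:370],None,fx=3,fy=3)
cv2.imwrite('pics/crop.png',cv2.resize(np.hstack([a,b]),(800,457))[:,:,::-1])
E
```

```text
can (array([0.64  , 0.2762]), np.float64(0.037))
can (array([0.6437, 0.2748]), np.float64(0.065))
can (array([0.6425, 0.2747]), np.float64(0.075))
cradle (array([ 0.4524, -0.0667,  0.0141]), np.float64(0.082))
cradle (array([ 0.4581, -0.0644, -0.0097]), np.float64(0.027))
cradle (array([ 0.4577, -0.0647, -0.0019]), np.float64(0.085))
gauge (array([0.6322, 0.0217, 0.3409]), np.float64(0.201))
gauge (array([0.6322, 0.0217, 0.3383]), np.float64(0.202))
gauge (array([0.6334, 0.023 , 1.9319]), np.float64(0.297))
gauge (array([0.6315, 0.0232, 1.6252]), np.float64(0.291))
1825 1109
stand (array([0.6322, 0.0219, 0.4734]), np.float64(0.283))
stand (array([ 0.6327,  0.022 , -1.0898]), np.float64(0.282))
```

View pics/crop.png

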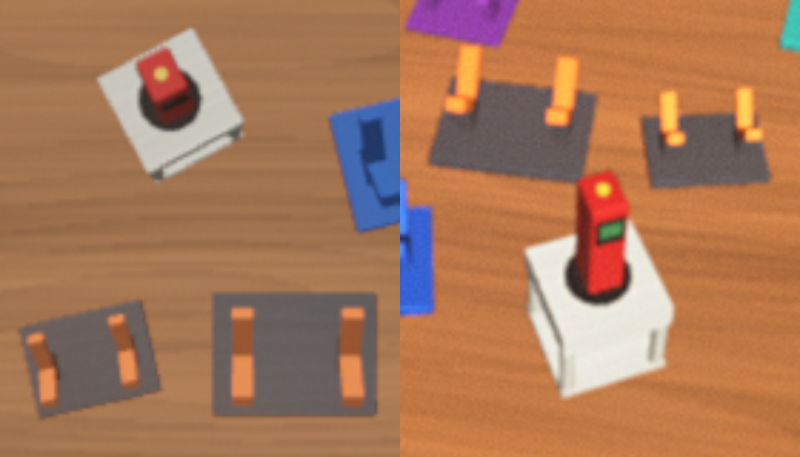

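The crop confirms it: the lower-right cradle in the left panel has the larger base of the two orange ones and it is axis-aligned. The gauge stands in the white stand, turned about 25°. Next I'll compute the approach. I'll pick with the tool 30° below horizontal and place it tilted 30° from vertical.

```bash
cat > go.py <<'E'
from h import *
def M(x,y,z): return np.array([x,y,z],float).T
def mat(z,y):
    z=np.array(z,float);z/=np.linalg.norm(z);y=np.array(y,float);y-=z*(y@z);y/=np.linalg.norm(y);return M(np.cross(y,z),y,z)
def rows(poses,start=None):
    """list of (name,TCP pos,R); deltas from the present pose"""
    o=telemetry.get_obs(); p=o['eef_pos']; Q=R.from_quat(np.roll(o['tool_rot'],-1)).as_matrix()
    print('t',round(o['t'],2),'pos',np.round(p,4),'q',np.round(o['q'],2))
    for n,P,A in poses:
        print(n,'xyz',np.round(Q.T@(np.array(P)-p),4).tolist(),'rot',np.round(np.degrees(R.from_matrix(Q.T@A).as_rotvec()),2).tolist())
c,s=np.cos,np.sin
az=np.radians(15);th=np.radians(30)
PICK=mat([c(th)*c(az),c(th)*s(az),-s(th)],[-s(az),c(az),0])
PLACE=mat([0,s(th),-c(th)],[1,0,0])
CAN=np.array([.642,.275,.064])
def tcp(g,A,back=0): return np.array(g)+A[:,2]*(.019-back)
E
python3 -c "
from go import *
rows([('A',[.50,.20,.30],PICK)])"
```

```text
t 1.1 pos [0.2584 0.6236 0.2313] q [-1.29  0.48  0.02  1.56 -0.01  1.11 -0.08]
A xyz [-0.3854, -0.2988, -0.0687] rot [-19.61, -57.76, -33.97]
```

```bash
python3 -m crank '[{"delta_rot":[0,0,0],"xyz":[0,-0.02,-0.06],"fingers":-1},{"delta_rot":[-20,-58,-34],"xyz":[-0.385,-0.299,-0.069],"fingers":-1},{"delta_rot":[-20,-58,-34],"xyz":[-0.385,-0.299,-0.069],"fingers":-1},{"delta_rot":[-20,-58,-34],"xyz":[-0.385,-0.299,-0.069],"fingers":-1},{"delta_rot":[-20,-58,-34],"xyz":[-0.385,-0.299,-0.069],"fingers":-1},{"delta_rot":[-20,-58,-34],"xyz":[-0.385,-0.299,-0.069],"fingers":-1},{"delta_rot":[-20,-58,-34],"xyz":[-0.385,-0.299,-0.069],"fingers":-1},{"delta_rot":[-20,-58,-34],"xyz":[-0.385,-0.299,-0.069],"fingers":-1},{"delta_rot":[-20,-58,-34],"xyz":[-0.385,-0.299,-0.069],"fingers":-1},{"delta_rot":[-20,-58,-34],"xyz":[-0.385,-0.299,-0.069],"fingers":-1}]'; python3 -c "
from go import *
rows([('A',[.50,.20,.30],PICK),('B',tcp(CAN,PICK,.11),PICK)])"
```

```text
t: 2.1
eef_pos: [0.4408, 0.3089, 0.3004]
tool_rot: [0.439, -0.061, 0.894, 0.058]
contact_force: [0.7, 0.8, 0.0]
gripper_width: 1.002
grasp_force: 0.0
t 2.1 pos [0.4408 0.3089 0.3004] q [-1.   -0.04 -0.13  2.39  1.4   0.7  -0.54]
A xyz [-0.0292, -0.1169, 0.0291] rot [-3.17, -7.32, -5.59]
B xyz [0.0786, -0.0833, 0.2048] rot [-3.17, -7.32, -5.59]
```

```bash
python3 -m crank '[{"delta_rot":[-3,-7.3,-5.6],"xyz":[-0.02,-0.08,0.04],"fingers":-1},{"delta_rot":[-3.2,-7.3,-5.6],"xyz":[-0.01,-0.1,0.06],"fingers":-1},{"delta_rot":[-3.2,-7.3,-5.6],"xyz":[0.079,-0.083,0.205],"fingers":-1},{"delta_rot":[-3.2,-7.3,-5.6],"xyz":[0.079,-0.083,0.205],"fingers":-1},{"delta_rot":[-3.2,-7.3,-5.6],"xyz":[0.079,-0.083,0.205],"fingers":-1},{"delta_rot":[-3.2,-7.3,-5.6],"xyz":[0.079,-0.083,0.205],"fingers":-1},{"delta_rot":[-3.2,-7.3,-5.6],"xyz":[0.079,-0.083,0.205],"fingers":-1},{"delta_rot":[-3.2,-7.3,-5.6],"xyz":[0.079,-0.083,0.205],"fingers":-1}]'; python3 - <<'E'
from go import *
from fit import *
rows([('B',tcp(CAN,PICK,.11),PICK),('C',tcp(CAN,PICK),PICK)])
c=viewer.read_camera('wrist'); save(c,'w1.png')
for g in (-.002,0): print(np.round(proj(c,[.642,.275,.104]),0),np.round(proj(c,[.642,.275,.052]),0))
print([(np.round(r['pixel']),round(r['score'],2)) for r in search_frame('wrist','canister')])
E
```

```text
t: 2.9
eef_pos: [0.5345, 0.2708, 0.1357]
tool_rot: [0.481, -0.137, 0.865, 0.036]
contact_force: [2.3, -0.1, -0.6]
gripper_width: 0.996
grasp_force: 0.0
t 2.9 pos [0.5345 0.2708 0.1357] q [ 0.15  0.82 -1.2   2.43  2.26  1.31 -0.66]
B xyz [0.0097, -0.0223, 0.0366] rot [-1.34, -2.34, 3.86]
C xyz [0.0051, -0.0199, 0.1465] rot [-1.34, -2.34, 3.86]
[254. 240.] [259. 175.]
[254. 240.] [259. 175.]
[(array([262., 179.]), 0.93)]
```

View pics/w1.png

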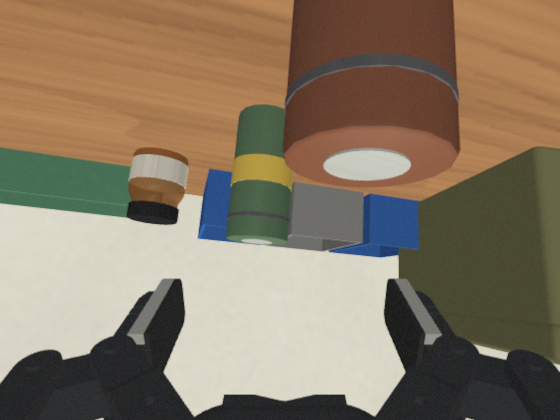

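The wrist view (upside down) shows the banded canister at (262,179). A brown canister stands close to the camera at (372,90), and the jar is at (158,185). I'll check clearance to that brown one and the arm's posture.

```bash
python3 - <<'E'
from go import *
from fit import *
S=viewer.read_camera('scene'); save(S,'s2.png')
w=viewer.read_camera('wrist')
L=cut_out('scene','brown_a'); print([(np.round(r['pixel']),round(r['score'],2)) for r in L])
m=min(L,key=lambda r:abs(r['pixel'][0]-429)+abs(r['pixel'][1]-199))['pixels']
print(fit([(S,m)],lambda p:[cyl(p[0],p[1],0,.104,.024)],[.45,.28],[.02,.02]))
mw=near('wrist','canister',(262,179))
ms=near('scene','canister',(438,275))
C=lambda p:[cyl(p[0],p[1],0,.104,.024)]
print(fit([(w,mw)],C,[.64,.275],[.02,.02]),fit([(w,mw),(S,ms)],C,[.64,.275],[.02,.02]))
E
```

```text
[(array([136., 211.]), 0.89), (array([429., 197.]), 0.74)]
(array([0.4553, 0.2716]), np.float64(0.045))
(array([0.6459, 0.278 ]), np.float64(0.033)) (array([0.6389, 0.2763]), np.float64(0.07))
```

View pics/s2.png

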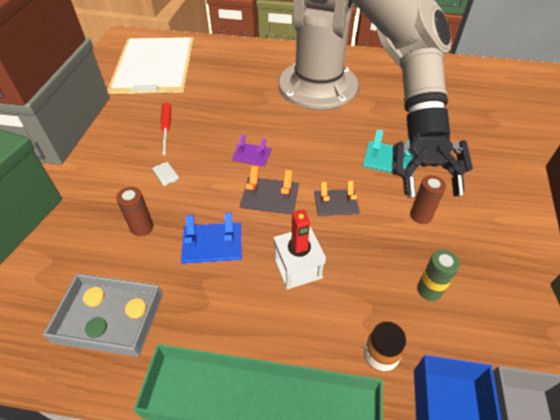

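The arm posture is fine and the gripper passes above the brown canister at (429,199). Continue to a nearer pre-grasp.

```bash
python3 -m crank '[{"delta_rot":[-1.3,-2.3,3.9],"xyz":[0.008,-0.022,0.04],"fingers":-1},{"delta_rot":[-1.3,-2.3,3.9],"xyz":[0.008,-0.0215,0.06],"fingers":-1},{"delta_rot":[-1.3,-2.3,3.9],"xyz":[0.008,-0.0215,0.06],"fingers":-1},{"delta_rot":[-1.3,-2.3,3.9],"xyz":[0.008,-0.0215,0.06],"fingers":-1},{"delta_rot":[-1.3,-2.3,3.9],"xyz":[0.008,-0.0215,0.06],"fingers":-1}]'; python3 - <<'E'
from go import *
from fit import *
w=viewer.read_camera('wrist')
mw=near('wrist','canister',(262,179))
C=lambda p:[cyl(p[0],p[1],0,.104,.024)]
print(fit([(w,mw)],C,[.64,.275],[.02,.02]))
CAN=[.643,.276,.064]
rows([('B',tcp(CAN,PICK,.08),PICK),('C',tcp(CAN,PICK),PICK)])
E
```

```text
t: 3.75
eef_pos: [0.5841, 0.2587, 0.0996]
tool_rot: [0.495, -0.116, 0.859, 0.062]
contact_force: [-0.6, 1.1, -0.2]
gripper_width: 0.996
grasp_force: 0.0
(array([0.6466, 0.2783]), np.float64(0.015))
t 3.85 pos [0.5841 0.2584 0.0987] q [ 0.2   0.93 -1.09  2.38  2.48  1.29 -0.71]
B xyz [-0.0007, 0.0018, 0.0096] rot [-0.23, -0.17, 0.42]
C xyz [-0.0009, 0.0021, 0.0896] rot [-0.23, -0.17, 0.42]
```

```bash
python3 -m crank '[{"delta_rot":[0,0,0],"xyz":[-0.001,0.003,0.05],"fingers":-1},{"delta_rot":[0,0,0],"xyz":[-0.001,0.003,0.08],"fingers":-1},{"delta_rot":[0,0,0],"xyz":[-0.001,0.003,0.091],"fingers":-1},{"delta_rot":[0,0,0],"xyz":[-0.001,0.003,0.091],"fingers":-1},{"delta_rot":[0,0,0],"xyz":[-0.001,0.003,0.091],"fingers":1},{"delta_rot":[0,0,0],"xyz":[-0.001,0.003,0.091],"fingers":1},{"delta_rot":[0,0,0],"xyz":[-0.001,0.003,0.091],"fingers":1},{"delta_rot":[0,0,0],"xyz":[-0.001,0.003,0.091],"fingers":1},{"delta_rot":[0,0,0],"xyz":[-0.001,0.003,0.091],"fingers":1},{"delta_rot":[0,0,0],"xyz":[-0.001,0.003,0.091],"fingers":1}]' 50; python3 - <<'E'
from go import *
rows([('place-high',[.46,-.06,.25],PLACE)])
w=viewer.read_camera('wrist');save(w,'w2.png')
E
```

```text
t: 4.85
eef_pos: [0.6598, 0.2809, 0.0527]
tool_rot: [0.494, -0.115, 0.859, 0.062]
contact_force: [-5.2, -1.0, 5.5]
gripper_width: 0.552
grasp_force: 51.7
t 4.85 pos [0.6598 0.2809 0.0527] q [ 0.18  1.05 -1.    2.2   2.58  1.21 -0.65]
place-high xyz [-0.0272, -0.2791, -0.3412] rot [28.82, 61.74, 109.7]
```

```bash
python3 -m crank '[{"delta_rot":[0,0,0],"xyz":[-0.035,0,-0.02],"fingers":1},{"delta_rot":[0,0,0],"xyz":[-0.078,0,-0.045],"fingers":1},{"delta_rot":[0,0,0],"xyz":[-0.12,0,-0.07],"fingers":1},{"delta_rot":[29,62,110],"xyz":[-0.16,0,-0.1],"fingers":1},{"delta_rot":[29,62,110],"xyz":[-0.19,-0.02,-0.12],"fingers":1},{"delta_rot":[29,62,110],"xyz":[-0.19,-0.05,-0.15],"fingers":1},{"delta_rot":[29,62,110],"xyz":[-0.18,-0.08,-0.19],"fingers":1},{"delta_rot":[29,62,110],"xyz":[-0.16,-0.1,-0.22],"fingers":1},{"delta_rot":[29,62,110],"xyz":[-0.14,-0.13,-0.26],"fingers":1},{"delta_rot":[29,62,110],"xyz":[-0.128,-0.152,-0.313],"fingers":1}]'; python3 - <<'E'
from go import *
rows([('place-high',[.46,-.06,.25],PLACE)])
E
```

```text
t: 5.9
eef_pos: [0.5603, 0.1353, 0.2973]
tool_rot: [0.294, 0.167, 0.936, 0.094]
contact_force: [0.6, -0.4, -3.4]
gripper_width: 0.547
grasp_force: 53.2
t 5.9 pos [0.5603 0.1353 0.2973] q [ 0.9   0.14 -1.39  2.13  0.74  0.48  0.19]
place-high xyz [0.0299, -0.2198, -0.0353] rot [15.79, 42.98, 75.6]
```

```bash
python3 -m crank '[{"delta_rot":[15.8,43,75.6],"xyz":[0,-0.02,-0.035],"fingers":1},{"delta_rot":[15.8,43,75.6],"xyz":[0,-0.04,-0.035],"fingers":1},{"delta_rot":[15.8,43,75.6],"xyz":[0,-0.06,-0.035],"fingers":1},{"delta_rot":[15.8,43,75.6],"xyz":[0,-0.08,-0.035],"fingers":1},{"delta_rot":[15.8,43,75.6],"xyz":[0,-0.1,-0.035],"fingers":1},{"delta_rot":[15.8,43,75.6],"xyz":[0.01,-0.13,-0.035],"fingers":1},{"delta_rot":[15.8,43,75.6],"xyz":[0.02,-0.16,-0.035],"fingers":1},{"delta_rot":[15.8,43,75.6],"xyz":[0.03,-0.2,-0.035],"fingers":1},{"delta_rot":[15.8,43,75.6],"xyz":[0.03,-0.22,-0.035],"fingers":1},{"delta_rot":[15.8,43,75.6],"xyz":[0.03,-0.22,-0.035],"fingers":1}]'; python3 - <<'E'
from go import *
rows([('place-high',[.46,-.06,.25],PLACE)])
E
```

```text
t: 6.9
eef_pos: [0.4607, -0.0615, 0.2483]
tool_rot: [-0.104, 0.618, 0.76, 0.171]
contact_force: [1.3, 0.2, -2.2]
gripper_width: 0.548
grasp_force: 53.2
t 6.9 pos [ 0.4607 -0.0615  0.2483] q [ 1.22  0.36 -1.13  1.96 -0.09  1.01  0.37]
place-high xyz [0.0021, -0.0002, -0.001] rot [2.23, 7.41, 12.55]
```

```bash
python3 - <<'E'
from go import *
A=R.from_quat([-.115,.859,.062,.494]).as_matrix()
rel=A.T@(np.array([.6455,.2775,.052])-[.6598,.2809,.0527]); axis=A.T@[0,0,1]; print(rel,axis); rel[1]=0
print('axis at place',PLACE@axis)
T=np.array([.458,-.0645,.070])
rows([('hover',T+[0,0,.05]-PLACE@rel,PLACE),('down',T+[0,0,.001]-PLACE@rel,PLACE)])
E
```

```text
[ 0.00800348  0.00042613 -0.0123411 ] [-0.86382792 -0.00711121 -0.50373679]
axis at place [-0.00711121 -0.99996532  0.0043349 ]
t 6.9 pos [ 0.4607 -0.0615  0.2483] q [ 1.22  0.36 -1.13  1.96 -0.09  1.01  0.37]
hover xyz [-0.0557, -0.022, 0.1299] rot [2.23, 7.41, 12.55]
down xyz [-0.0738, -0.0284, 0.175] rot [2.23, 7.41, 12.55]
```

```bash
python3 -m crank '[{"delta_rot":[2.2,7.4,12.5],"xyz":[0,0,0],"fingers":1},{"delta_rot":[2.2,7.4,12.5],"xyz":[0,0,0],"fingers":1},{"delta_rot":[2.2,7.4,12.5],"xyz":[-0.02,-0.008,0.045],"fingers":1},{"delta_rot":[2.2,7.4,12.5],"xyz":[-0.038,-0.015,0.088],"fingers":1},{"delta_rot":[2.2,7.4,12.5],"xyz":[-0.056,-0.022,0.13],"fingers":1},{"delta_rot":[2.2,7.4,12.5],"xyz":[-0.056,-0.022,0.13],"fingers":1}]'; python3 - <<'E'
from go import *
from fit import *
S=viewer.read_camera('scene');save(S,'s3.png')
T=viewer.read_camera('top');save(T,'t3.png')
cv2.imwrite('pics/c3.png',np.hstack([cv2.resize(S['img'][90:250,180:340],(400,400)),cv2.resize(T['img'][170:330,220:380],(400,400))])[:,:,::-1])
rel=np.array([.008,0,-.0123]);T0=np.array([.458,-.0645,.070])
rows([('hover',T0+[0,0,.05]-PLACE@rel,PLACE),('down',T0+[0,0,.001]-PLACE@rel,PLACE)])
E
```

```text
t: 7.5
eef_pos: [0.4565, -0.0619, 0.1024]
tool_rot: [-0.185, 0.68, 0.686, 0.182]
contact_force: [-0.7, -0.6, -3.3]
gripper_width: 0.548
grasp_force: 53.1
t 7.6 pos [ 0.461  -0.0619  0.1078] q [ 1.06  0.64 -0.94  2.03 -0.01  0.82  0.22]
hover xyz [-0.0041, -0.003, 0.0004] rot [0.08, 0.06, 0.68]
down xyz [-0.0286, -0.0034, 0.0429] rot [0.08, 0.06, 0.68]
```

View pics/c3.png

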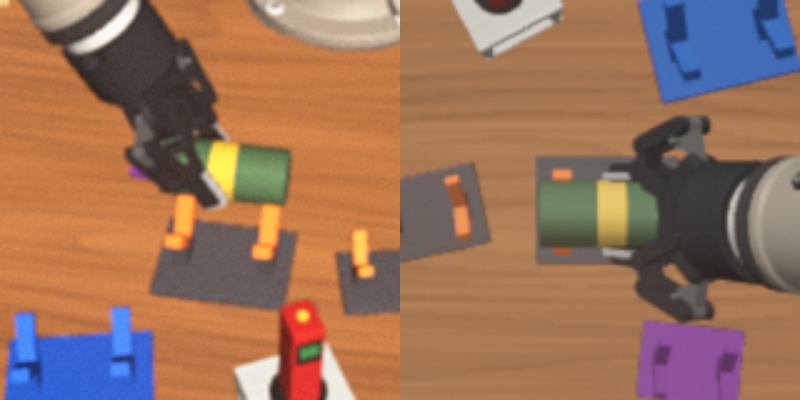

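The crop shows the canister held level, with its axis along the cradle's y, above the large orange cradle. The band is at top pixel about (305,255).

```bash
python3 - <<'E'
from go import *
T=cv2.imread('pics/t3.png')[:,:,::-1]
c=viewer.read_camera('top')
hsv=cv2.cvtColor(c['img'],cv2.COLOR_RGB2HSV)
m=((hsv[...,0]>18)&(hsv[...,0]<32)&(hsv[...,1]>110)&(hsv[...,2]>130)).astype(np.uint8)
m[:, :280]=0;m[:,330:]=0;m[:230]=0;m[280:]=0
ys,xs=np.nonzero(m);print(xs.min(),xs.max(),ys.min(),ys.max(),len(xs))
print('band',at_z(c,[xs.mean(),ys.mean()],.134), 'left end',at_z(c,[274.8,255],.125))
rel=np.array([.008,0,-.0123]);T0=np.array([.458,-.0645,.070])
rows([('hover',T0+[0,0,.05]-PLACE@rel,PLACE),('down',T0+[0,0,0]-PLACE@rel,PLACE)])
E
```

```text
299 310 241 266 300
band [ 0.46251472 -0.06236648  0.134     ] left end [ 0.4596361  -0.00918553  0.125     ]
t 7.65 pos [ 0.4622 -0.0622  0.1089] q [ 1.06  0.64 -0.94  2.03 -0.01  0.82  0.22]
hover xyz [-0.0044, -0.0043, 0.0016] rot [0.23, 0.15, 0.76]
down xyz [-0.0293, -0.0048, 0.0449] rot [0.23, 0.15, 0.76]
```

```bash
python3 -m crank '[{"delta_rot":[0,0,0],"xyz":[-0.005,0,0.008],"fingers":1},{"delta_rot":[0,0,0],"xyz":[-0.01,0,0.017],"fingers":1},{"delta_rot":[0,0,0],"xyz":[-0.013,0,0.023],"fingers":1},{"delta_rot":[0,0,0],"xyz":[-0.015,0,0.026],"fingers":1},{"delta_rot":[0,0,0],"xyz":[-0.015,0,0.026],"fingers":1},{"delta_rot":[0,0,0],"xyz":[-0.015,0,0.026],"fingers":1},{"delta_rot":[0,0,0],"xyz":[-0.015,0,0.026],"fingers":1}]'; python3 - <<'E'
from go import *
rel=np.array([.008,0,-.0123]);T0=np.array([.458,-.0645,.070])
rows([('down',T0+[0,0,0]-PLACE@rel,PLACE)])
E
```

```text
t: 8.35
eef_pos: [0.4617, -0.0625, 0.0774]
tool_rot: [-0.18, 0.679, 0.687, 0.184]
contact_force: [-0.7, -0.2, -2.9]
gripper_width: 0.548
grasp_force: 53.3
t 8.35 pos [ 0.4617 -0.0625  0.0774] q [ 1.04  0.68 -0.9   2.04  0.02  0.76  0.22]
down xyz [-0.0133, -0.0039, 0.0178] rot [0.18, 0.16, 0.72]
```

```bash
python3 -m crank '[{"delta_rot":[0,0,0.7],"xyz":[-0.003,-0.003,0.004],"fingers":1},{"delta_rot":[0,0,0.7],"xyz":[-0.006,-0.0035,0.009],"fingers":1},{"delta_rot":[0,0,0.7],"xyz":[-0.009,-0.0035,0.013],"fingers":1},{"delta_rot":[0,0,0.7],"xyz":[-0.011,-0.0035,0.0155],"fingers":1},{"delta_rot":[0,0,0.7],"xyz":[-0.0125,-0.0035,0.0172],"fingers":1},{"delta_rot":[0,0,0.7],"xyz":[-0.0125,-0.0035,0.0172],"fingers":1},{"delta_rot":[0,0,0.7],"xyz":[-0.0125,-0.0035,0.0172],"fingers":1}]'; python3 - <<'E'
from go import *
rel=np.array([.008,0,-.0123]);T0=np.array([.458,-.0645,.070])
rows([('down',T0+[0,0,0]-PLACE@rel,PLACE)])
E
```

```text
t: 9.05
eef_pos: [0.4581, -0.0647, 0.056]
tool_rot: [-0.181, 0.683, 0.683, 0.183]
contact_force: [-0.2, 0.4, -3.0]
gripper_width: 0.548
grasp_force: 53.6
t 9.05 pos [ 0.4581 -0.0647  0.056 ] q [ 1.02  0.72 -0.88  2.05  0.04  0.72  0.22]
down xyz [-0.0008, -0.0001, 0.0003] rot [0.14, 0.14, 0.01]
```

```bash
python3 -m crank '[{"delta_rot":[0,0,0],"xyz":[-0.0005,0,0.0009],"fingers":1},{"delta_rot":[0,0,0],"xyz":[-0.001,0,0.0017],"fingers":1},{"delta_rot":[0,0,0],"xyz":[-0.0015,0,0.0026],"fingers":1},{"delta_rot":[0,0,0],"xyz":[-0.0015,0,0.0026],"fingers":1}]';python3 -c "
from h import *
w=viewer.read_camera('scene');save(w,'s4.png');cv2.imwrite('pics/c4.png',cv2.resize(w['img'][100:250,180:380],(800,600))[:,:,::-1])"
```

```text
t: 9.45
eef_pos: [0.4581, -0.0649, 0.0549]
tool_rot: [-0.182, 0.683, 0.683, 0.183]
contact_force: [-10.0, -7.7, 23.0]
gripper_width: 0.546
grasp_force: 55.9
```

View pics/c4.png

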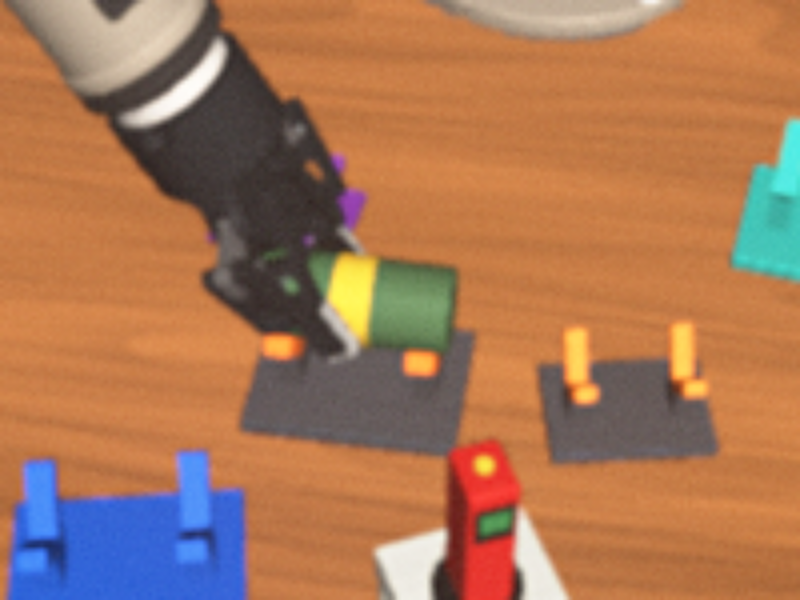

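The canister is seated: contact force is 23 N, and it lies across both saddles with the band midway. I'll ease off 1 mm, then release.

```bash
python3 -m crank '[{"delta_rot":[0,0,0],"xyz":[0.0005,-0.0005,-0.001],"fingers":1},{"delta_rot":[0,0,0],"xyz":[0.0005,-0.0005,-0.001],"fingers":0.4},{"delta_rot":[0,0,0],"xyz":[0.0005,-0.0005,-0.001],"fingers":-0.3},{"delta_rot":[0,0,0],"xyz":[0.0005,-0.0005,-0.001],"fingers":-1},{"delta_rot":[0,0,0],"xyz":[0.0005,-0.0005,-0.001],"fingers":-1},{"delta_rot":[0,0,0],"xyz":[0.0005,-0.0005,-0.001],"fingers":-1},{"delta_rot":[0,0,0],"xyz":[0.0005,-0.0005,-0.001],"fingers":-1}]'; python3 - <<'E'
from go import *
rows([('back',telemetry.get_obs()['eef_pos']-.15*PLACE[:,2],PLACE)])
E
```

```text
t: 10.2
eef_pos: [0.4578, -0.0649, 0.0541]
tool_rot: [-0.181, 0.684, 0.683, 0.183]
contact_force: [-0.1, -0.2, -0.1]
gripper_width: 0.999
grasp_force: 0.0
t 10.2 pos [ 0.4578 -0.0649  0.0541] q [ 1.02  0.72 -0.88  2.05  0.04  0.72  0.22]
back xyz [-0.0004, 0.0004, -0.15] rot [0.16, 0.15, 0.0]
```

```bash
python3 -m crank '[{"delta_rot":[0,0,0],"xyz":[0,0,-0.02],"fingers":-1},{"delta_rot":[0,0,0],"xyz":[0,0,-0.05],"fingers":-1},{"delta_rot":[0,0,0],"xyz":[0,0,-0.09],"fingers":-1},{"delta_rot":[0,0,0],"xyz":[0,0,-0.14],"fingers":-1},{"delta_rot":[0,0,0],"xyz":[0,0,-0.19],"fingers":-1}]'; python3 - <<'E'
from go import *
w=np.radians(25)
rows([('over',[.60,.0,.29],mat([0,0,-1],[c(w),s(w),0]))])
E
```

```text
t: 10.7
eef_pos: [0.4566, -0.16, 0.2204]
tool_rot: [-0.182, 0.683, 0.683, 0.183]
contact_force: [0.6, -0.6, -0.7]
gripper_width: 0.998
grasp_force: 0.0
t 10.7 pos [ 0.4566 -0.16    0.2204] q [ 1.25  0.53 -0.98  1.84 -0.07  1.15  0.33]
over xyz [0.1734, 0.1434, 0.0197] rot [6.63, -29.37, -24.44]
```

```bash
python3 -m crank '[{"delta_rot":[6.6,-29.4,-24.4],"xyz":[0.03,0.03,-0.02],"fingers":-1},{"delta_rot":[6.6,-29.4,-24.4],"xyz":[0.06,0.06,-0.01],"fingers":-1},{"delta_rot":[6.6,-29.4,-24.4],"xyz":[0.1,0.09,0],"fingers":-1},{"delta_rot":[6.6,-29.4,-24.4],"xyz":[0.14,0.12,0.01],"fingers":-1},{"delta_rot":[6.6,-29.4,-24.4],"xyz":[0.173,0.143,0.02],"fingers":-1},{"delta_rot":[6.6,-29.4,-24.4],"xyz":[0.173,0.143,0.02],"fingers":-1},{"delta_rot":[6.6,-29.4,-24.4],"xyz":[0.173,0.143,0.02],"fingers":-1},{"delta_rot":[6.6,-29.4,-24.4],"xyz":[0.173,0.143,0.02],"fingers":-1}]'; python3 - <<'E'
from fit import *
from go import rows
c=viewer.read_camera('wrist');save(c,'w5.png')
rows([])
for t in('gauge','canister','stand'): print(t,[(np.round(r['pixel']),round(r['score'],2)) for r in search_frame('wrist',t)])
hsv=cv2.cvtColor(c['img'],cv2.COLOR_RGB2HSV)
m=(((hsv[...,0]<8)|(hsv[...,0]>172))&(hsv[...,1]>150)&(hsv[...,2]>70)).astype(np.uint8)
g=proj(c,[.632,.022,.12]);print(g,proj(c,[.632,.022,.162]))
n,l,st,ce=cv2.connectedComponentsWithStats(cv2.morphologyEx(m,cv2.MORPH_CLOSE,np.ones((9,9))))
k=1+np.argmin([np.hypot(*(q-g)) for q in ce[1:]]);print(st[k],ce[k])
for w in(.35,.5):print(fit([(c,l==k)],lambda p:[box(p[0],p[1],p[2],.015,.012,.078,.162)],[.632,.022,w],[.015,.015,.2]))
E
```

```text
t: 11.5
eef_pos: [0.5998, -0.0015, 0.2872]
tool_rot: [0.0, 0.539, 0.842, -0.001]
contact_force: [0.4, -0.3, -0.1]
gripper_width: 1.001
grasp_force: 0.0
t 11.55 pos [ 0.5998 -0.0023  0.2872] q [ 0.59  0.46 -0.95  1.63  0.39  1.26  0.  ]
gauge [(array([332., 174.]), 0.68)]
canister [(array([135., 167.]), 0.72)]
stand [(array([173., 154.]), 0.28)]
[325.41450375 175.22128244] [331.25866447 188.16374822]
[ 311  153   44   49 1785] [332.54229692 177.38039216]
(array([0.6353, 0.0241, 0.6301]), np.float64(0.113))
(array([0.6351, 0.0243, 0.6154]), np.float64(0.112))
```

View pics/w5.png

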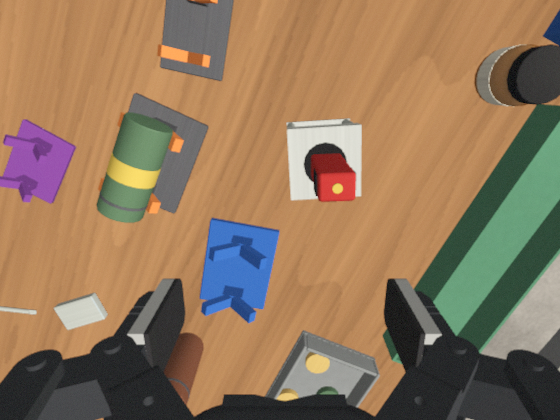

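The wrist view shows the canister lying in the large orange cradle with the band at (134,173). The gauge top is at (337,188), nearly aligned with the fingers (about 4° CCW).

```bash
python3 - <<'E'
from fit import *
from go import *
c=viewer.read_camera('wrist');T=viewer.read_camera('top')
def yel(c,g,r,ws=110):
    hsv=cv2.cvtColor(c['img'],cv2.COLOR_RGB2HSV)
    m=((hsv[...,0]>18)&(hsv[...,0]<34)&(hsv[...,1]>ws)&(hsv[...,2]>130))
    yy,xx=np.mgrid[:420,:560]; return m&(np.hypot(xx-g[0],yy-g[1])<r)
d=yel(c,(337,188),12); print(d.sum(),'dot',at_z(c,[np.nonzero(d)[1].mean(),np.nonzero(d)[0].mean()],.162))
def band(p):
    x,y,w=p;a=np.linspace(0,2*np.pi,40);return [np.array([[x+.024*np.cos(t)*np.cos(w)-v*np.sin(w),y+.024*np.cos(t)*np.sin(w)+v*np.cos(w),.07+.024*np.sin(t)] for t in a for v in(-.01,.01)])]
# visible part only: upper half seen from above => hull is the same
b=yel(c,(134,173),40);bt=yel(T,proj(T,[.458,-.0645,.094]),25); print(b.sum(),bt.sum())
for o in([(c,b)],[(T,bt)],[(c,b),(T,bt)]): print('band',fit(o,band,[.458,-.0645,0],[.01,.01,.1]))
w=np.radians(29); G=mat([0,0,-1],[c_:=np.cos(w),np.sin(w),0])
rows([('over',[.634,.023,.24],G),('grip',[.634,.023,.113],G)])
E
```

```text
78 dot [0.63616245 0.02406724 0.162     ]
999 0
band (array([ 0.4598, -0.0681,  0.2794]), np.float64(0.357))
band (array([ 0.458 , -0.0645,  0.    ]), np.float64(1.0))
band (array([ 0.4598, -0.0681,  0.2794]), np.float64(0.679))
t 11.8 pos [ 0.6001 -0.0013  0.2879] q [ 0.59  0.46 -0.95  1.63  0.39  1.26  0.  ]
over xyz [0.0079, 0.041, 0.0479] rot [0.0, 0.07, -4.23]
grip xyz [0.008, 0.041, 0.1749] rot [0.0, 0.07, -4.23]
```

```bash
python3 -m crank '[{"delta_rot":[0,0,-4.2],"xyz":[0.008,0.03,0.01],"fingers":-1},{"delta_rot":[0,0,-4.2],"xyz":[0.008,0.042,0.04],"fingers":-1},{"delta_rot":[0,0,-4.2],"xyz":[0.008,0.042,0.05],"fingers":-1},{"delta_rot":[0,0,-4.2],"xyz":[0.008,0.042,0.09],"fingers":-1},{"delta_rot":[0,0,-4.2],"xyz":[0.008,0.042,0.13],"fingers":-1},{"delta_rot":[0,0,-4.2],"xyz":[0.008,0.042,0.16],"fingers":-1},{"delta_rot":[0,0,-4.2],"xyz":[0.008,0.042,0.175],"fingers":-1},{"delta_rot":[0,0,-4.2],"xyz":[0.008,0.042,0.175],"fingers":-1},{"delta_rot":[0,0,-4.2],"xyz":[0.008,0.042,0.175],"fingers":0.2}]'; python3 -m crank '[{"delta_rot":[0,0,0],"xyz":[0,0,0],"fingers":1},{"delta_rot":[0,0,0],"xyz":[0,0,0],"fingers":1},{"delta_rot":[0,0,0],"xyz":[0,0,0],"fingers":1},{"delta_rot":[0,0,0],"xyz":[0,0,0],"fingers":1},{"delta_rot":[0,0,0],"xyz":[0,0,0],"fingers":1}]' 40
```

```text
t: 12.7
eef_pos: [0.6359, 0.0251, 0.1145]
tool_rot: [0.001, 0.507, 0.862, 0.0]
contact_force: [0.3, 0.4, 0.1]
gripper_width: 0.861
grasp_force: 0.0
t: 13.2
eef_pos: [0.6357, 0.0251, 0.1142]
tool_rot: [0.001, 0.507, 0.862, 0.0]
contact_force: [-1.6, -0.9, 6.8]
gripper_width: 0.346
grasp_force: 47.1
```

```bash
python3 -m crank '[{"delta_rot":[0,0,0],"xyz":[0,0,-0.01],"fingers":1},{"delta_rot":[0,0,0],"xyz":[0,0,-0.03],"fingers":1},{"delta_rot":[0,0,0],"xyz":[0,0,-0.06],"fingers":1},{"delta_rot":[0,0,0],"xyz":[0,0,-0.09],"fingers":1},{"delta_rot":[0,0,0],"xyz":[0,0,-0.12],"fingers":1},{"delta_rot":[0,0,0],"xyz":[0,0,-0.15],"fingers":1},{"delta_rot":[0,0,0],"xyz":[0,0,-0.16],"fingers":1},{"delta_rot":[0,0,0],"xyz":[0,0,-0.16],"fingers":1}]'; python3 - <<'E'
from fit import *
from go import *
w=np.radians(29); G=mat([0,0,-1],[np.cos(w),np.sin(w),0])
rows([('over',[.458,-.0645,.26],G)])
T=viewer.read_camera('top');S=viewer.read_camera('scene')
cv2.imwrite('pics/c6.png',np.hstack([cv2.resize(S['img'][90:290,200:400],(400,400)),cv2.resize(T['img'][170:330,220:380],(400,400))])[:,:,::-1])
hsv=cv2.cvtColor(T['img'],cv2.COLOR_RGB2HSV)
m=((hsv[...,0]>18)&(hsv[...,0]<36)&(hsv[...,1]>100)&(hsv[...,2]>90)); g=proj(T,[.458,-.0645,.094]);yy,xx=np.mgrid[:420,:560]; m&=np.hypot(xx-g[0],yy-g[1])<25
print('band top px',g,m.sum(),np.nonzero(m)[1].mean() if m.any() else 0)
if m.any():
    n,l,st,ce=cv2.connectedComponentsWithStats(m.astype(np.uint8));k=1+st[1:,4].argmax();print(st[k],ce[k],at_z(T,ce[k],.088))
can=near('top','canister',g)
def cl(p):
    x,y,a=p;t=np.linspace(0,2*np.pi,40);return [np.array([[x+.024*np.cos(u)*np.cos(a)-v*np.sin(a),y+.024*np.cos(u)*np.sin(a)+v*np.cos(a),.07+.024*np.sin(u)] for u in t for v in(-.052,.052)])]
print('can',fit([(T,can)],cl,[.458,-.0645,0],[.01,.01,.1]))
print('can S',fit([(S,near('scene','canister',proj(S,[.458,-.0645,.07])))],cl,[.458,-.0645,0],[.01,.01,.1]))
E
```

```text
t: 14.0
eef_pos: [0.6355, 0.0256, 0.2745]
tool_rot: [0.002, 0.507, 0.862, 0.001]
contact_force: [1.3, 0.7, -2.2]
gripper_width: 0.343
grasp_force: 46.4
t 14.0 pos [0.6355 0.0256 0.2745] q [ 0.51  0.54 -0.94  1.56  0.45  1.27  0.01]
over xyz [0.0077, -0.199, 0.0139] rot [0.16, 0.14, 0.12]
band top px [304.53153933 255.09596646] 0 0Traceback (most recent call last):
  File "<stdin>", line 12, in <module>
  File "fit.py", line 23, in near
    L=[r for r in cut_out(cam,thing)]; r=min(L,key=lambda r:np.hypot(*(np.array(r['pixel'])-px))); return r['pixels']
                                         ~~~^^^^^^^^^^^^^^^^^^^^^^^^^^^^^^^^^^^^^^^^^^^^^^^^^^^^^
ValueError: min() iterable argument is empty
```

View pics/c6.png

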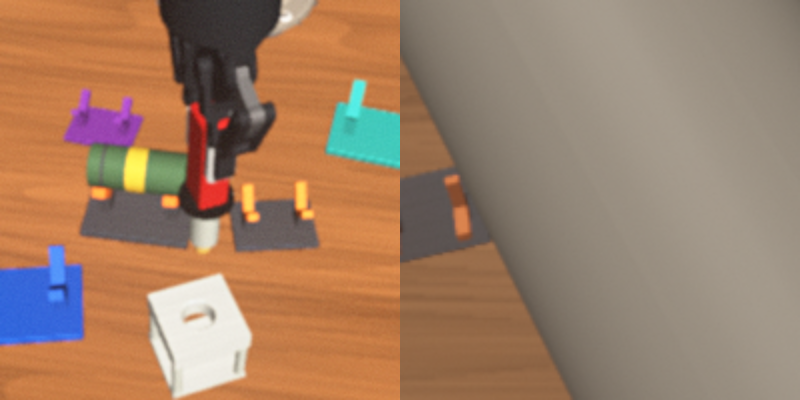

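The crop shows the gauge upright in the grip, clear of the stand, and the canister lying well in the cradle. The arm blocks the top camera. I'll move over the band and measure there.

```bash
python3 -m crank '[{"delta_rot":[0.15,0.15,0],"xyz":[0.0,-0.03,0],"fingers":1},{"delta_rot":[0.15,0.15,0],"xyz":[0.004,-0.08,0],"fingers":1},{"delta_rot":[0.15,0.15,0],"xyz":[0.0077,-0.13,0],"fingers":1},{"delta_rot":[0.15,0.15,0],"xyz":[0.0077,-0.17,0],"fingers":1},{"delta_rot":[0.15,0.15,0],"xyz":[0.0077,-0.19,0.006],"fingers":1},{"delta_rot":[0.15,0.15,0],"xyz":[0.0077,-0.199,0.014],"fingers":1},{"delta_rot":[0.15,0.15,0],"xyz":[0.0077,-0.199,0.024],"fingers":1},{"delta_rot":[0.15,0.15,0],"xyz":[0.0077,-0.199,0.034],"fingers":1},{"delta_rot":[0.15,0.15,0],"xyz":[0.0077,-0.199,0.034],"fingers":1},{"delta_rot":[0.15,0.15,0],"xyz":[0.0077,-0.199,0.034],"fingers":1}]'; python3 - <<'E'
from fit import *
from go import *
w=np.radians(29); G=mat([0,0,-1],[np.cos(w),np.sin(w),0])
rows([('over',[.458,-.0645,.24],G)])
S=viewer.read_camera('scene'); W=viewer.read_camera('wrist')
a=proj(S,[.458,-.0645,.1]).astype(int)
cv2.imwrite('pics/c7.png',np.hstack([cv2.resize(S['img'][a[1]-60:a[1]+60,a[0]-60:a[0]+60],(400,400)),cv2.resize(W['img'],(400,300))[:, :] if 0 else cv2.resize(W['img'],(400,400))])[:,:,::-1])
def cl(p):
    x,y=p;t=np.linspace(0,2*np.pi,40);return [np.array([[x+.024*np.cos(u),y+v,.07+.024*np.sin(u)] for u in t for v in(-.052,.052)])]
print(a,[(np.round(r['pixel']),round(r['score'],2)) for r in search_frame('scene','canister')],[(np.round(r['pixel']),round(r['score'],2)) for r in search_frame('scene','gauge_tip')])
m=near('scene','canister',a)
print('can S',fit([(S,m)],cl,[.458,-.0645],[.01,.01]))
print('proj band top',proj(S,[.458,-.0645,.094]),'foot',proj(S,[.458,-.0645,.24-.1022]),proj(S,[.458,-.0545,.094]))
E
```

```text
t: 15.15
eef_pos: [0.4581, -0.0638, 0.2386]
tool_rot: [-0.002, 0.506, 0.863, 0.0]
contact_force: [0.5, 0.0, -1.5]
gripper_width: 0.345
grasp_force: 46.3
t 15.15 pos [ 0.4581 -0.0638  0.2386] q [ 0.93  0.26 -1.05  1.98  0.26  1.05  0.27]
over xyz [-0.0006, -0.0004, -0.0014] rot [-0.09, -0.18, 0.23]
[268 165] [] []
can S (array([ 0.4525, -0.0661]), np.float64(0.042))
proj band top [268.88790384 167.97576601] foot [268.42980413 152.4713616 ] [273.58797537 168.51151249]
```

View pics/c7.png

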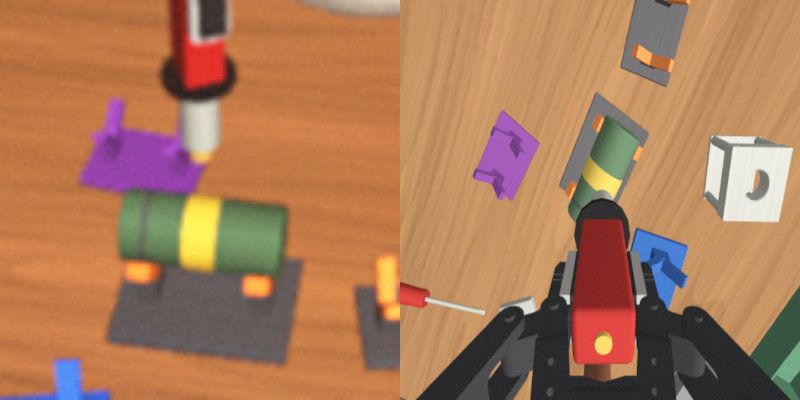

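The crop shows the gauge upright with its foot in line with the band (scene column about 268 for both). The canister is centred between the saddles. Descend.

```bash
python3 -m crank '[{"delta_rot":[0,-0.1,0],"xyz":[-0.001,-0.002,0.01],"fingers":1},{"delta_rot":[0,-0.1,0],"xyz":[-0.001,-0.002,0.02],"fingers":1},{"delta_rot":[0,-0.1,0],"xyz":[-0.001,-0.002,0.03],"fingers":1},{"delta_rot":[0,-0.1,0],"xyz":[-0.001,-0.002,0.036],"fingers":1},{"delta_rot":[0,-0.1,0],"xyz":[-0.001,-0.002,0.038],"fingers":1},{"delta_rot":[0,-0.1,0],"xyz":[-0.001,-0.002,0.038],"fingers":1},{"delta_rot":[0,-0.1,0],"xyz":[-0.001,-0.002,0.038],"fingers":1}]'; python3 - <<'E'
from fit import *
S=viewer.read_camera('scene');a=proj(S,[.458,-.0645,.1]).astype(int)
cv2.imwrite('pics/c8.png',cv2.resize(S['img'][a[1]-45:a[1]+45,a[0]-45:a[0]+45],(540,540),interpolation=cv2.INTER_CUBIC)[:,:,::-1])
E
```

```text
t: 16.1
eef_pos: [0.4563, -0.0666, 0.2012]
tool_rot: [-0.0, 0.507, 0.862, -0.001]
contact_force: [0.3, 0.9, -1.4]
gripper_width: 0.348
grasp_force: 46.3
```

View pics/c8.png

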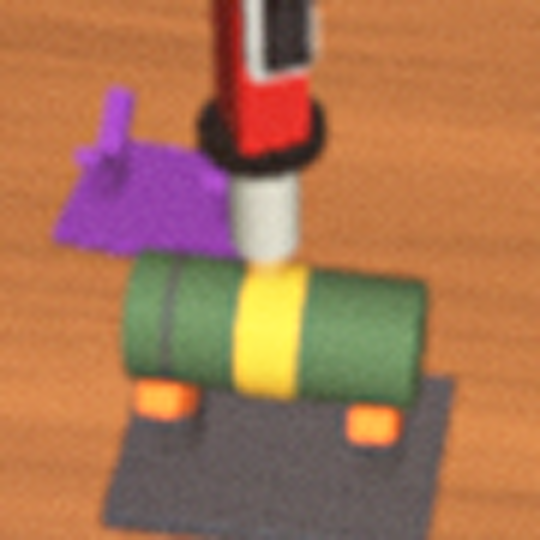

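```bash
python3 - <<'E'
from fit import *
S=viewer.read_camera('scene')
p=telemetry.get_obs()['eef_pos'];z=p[2]-.1022
print(p,'collar pred',proj(S,[p[0],p[1],z+.063]),'implied',at_z(S,[266.9,142.5],z+.063))
g=cv2.cvtColor(S['img'],cv2.COLOR_RGB2HSV)[...,2]
m=(g<60).astype(np.uint8);m[:128]=0;m[152:]=0;m[:,:250]=0;m[:,285:]=0
ys,xs=np.nonzero(m);print('dark',xs.min(),xs.max(),ys.min(),ys.max())
q=cyl(p[0],p[1],z+.060,z+.066,.022);q=np.array([proj(S,a) for a in q]);print('pred ext',q.min(0),q.max(0))
E
```

```text
[ 0.45635108 -0.06671858  0.20133455] collar pred [267.20125464 142.64220174] implied [ 0.45603069 -0.06738148  0.16213455]
dark 257 275 128 148
pred ext [255.98312365 134.20595604] [278.33729026 151.32973541]
```

```bash
python3 -m crank '[{"delta_rot":[0,0,0],"xyz":[0.0016,-0.0008,0],"fingers":1},{"delta_rot":[0,0,0],"xyz":[0.0016,-0.0008,0.001],"fingers":1},{"delta_rot":[0,0,0],"xyz":[0.0016,-0.0008,0.002],"fingers":1},{"delta_rot":[0,0,0],"xyz":[0.0016,-0.0008,0.003],"fingers":1},{"delta_rot":[0,0,0],"xyz":[0.0016,-0.0008,0.004],"fingers":1},{"delta_rot":[0,0,0],"xyz":[0.0016,-0.0008,0.005],"fingers":1},{"delta_rot":[0,0,0],"xyz":[0.0016,-0.0008,0.006],"fingers":1},{"delta_rot":[0,0,0],"xyz":[0.0016,-0.0008,0.007],"fingers":1},{"delta_rot":[0,0,0],"xyz":[0.0016,-0.0008,0.007],"fingers":1}]'
```

```text
t: 17.1
eef_pos: [0.4545, -0.0658, 0.1939]
tool_rot: [-0.0, 0.507, 0.862, -0.001]
contact_force: [-0.6, 0.4, 0.9]
gripper_width: 0.346
grasp_force: 46.5
```

```bash
python3 -m crank '[{"delta_rot":[0,0,0],"xyz":[0,0,0.001],"fingers":1},{"delta_rot":[0,0,0],"xyz":[0,0,0.0022],"fingers":1},{"delta_rot":[0,0,0],"xyz":[0,0,0.0022],"fingers":1},{"delta_rot":[0,0,0],"xyz":[0,0,0.0022],"fingers":1},{"delta_rot":[0,0,0],"xyz":[0,0,0.0022],"fingers":1},{"delta_rot":[0,0,0],"xyz":[0,0,0.0022],"fingers":1}]'; python3 - <<'E'
from fit import *
for _ in range(4):
    viewer.read_camera('scene'); o=telemetry.get_obs(); print(o['t'],o['eef_pos'],o['contact_force'])
S=viewer.read_camera('scene');a=proj(S,[.458,-.0645,.1]).astype(int)
W=viewer.read_camera('wrist')
def cl(p):
    x,y=p;t=np.linspace(0,2*np.pi,40);return [np.array([[x+.024*np.cos(u),y+v,.07+.024*np.sin(u)] for u in t for v in(-.052,.052)])]
print('can S',fit([(S,near('scene','canister',a))],cl,[.458,-.0645],[.01,.01]))
cv2.imwrite('pics/c9.png',np.hstack([cv2.resize(S['img'][a[1]-45:a[1]+45,a[0]-45:a[0]+45],(400,400),interpolation=cv2.INTER_CUBIC),cv2.resize(W['img'][60:340,140:420],(400,400))])[:,:,::-1])
E
```

```text
t: 17.7
eef_pos: [0.4546, -0.0658, 0.1918]
tool_rot: [-0.0, 0.507, 0.862, -0.001]
contact_force: [-0.4, -1.1, 0.9]
gripper_width: 0.349
grasp_force: 46.7
17.75 [ 0.45460282 -0.06576536  0.19184329] [-0.87320574  0.32752322  1.44784587]
17.8 [ 0.45459314 -0.06576306  0.1918348 ] [-1.09843958 -0.73344036  2.09474638]
17.85 [ 0.45458186 -0.06575952  0.19183175] [-0.91687897 -0.70169602  1.31482831]
17.9 [ 0.45456809 -0.0657818   0.19181012] [-1.41730417 -0.67337143  2.1822244 ]
can S (array([ 0.4529, -0.0672]), np.float64(0.072))
```

View pics/c9.png

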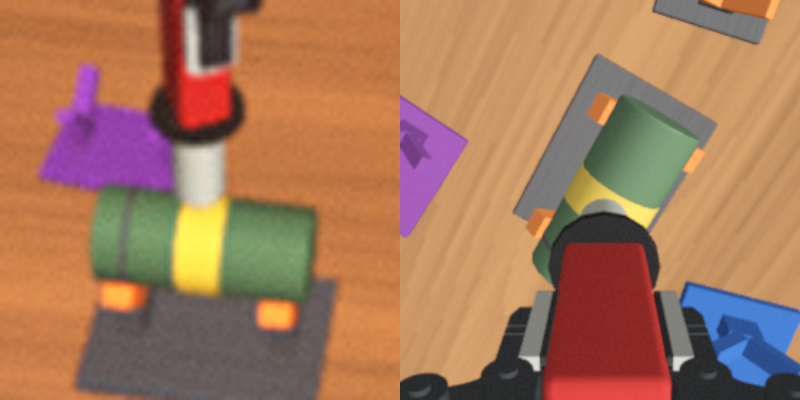

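The foot sits on the middle of the band at the canister's crest, with the gauge upright. The contact is about 3.2 N, roughly 4.4 mm of travel, and it is steady. Hand in.

```bash
python3 -c "
from station import job
print(job.hand_in())"
```

```text
the job is handed in; nothing more can be done
None
```

The job is handed in, but the hand-in gave no verdict: the canister lies released in the large orange cradle and the gauge is held upright on the yellow band at an estimated 3 N, with the foot about 4.4 mm in.

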